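# Tap the workpiece down onto its parallels

## Task

The aluminium block clamped in the small vise has ridden up, usually one end more than the other. Take the nylon-faced drift from its tray and, with the drift only, press or tap the block down from above until it lies level and is firmly bedded, so that both steel parallels under it are pinched tight and can no longer slide; push firmly but never harder than 35 N, and keep your fingers off the block. Then stand the drift upright in its tray again, and leave the parallels in place and the beaker where it stands.

Things in the scene. Friction and masses are not known exactly. Their poses are not given: they have to be found in the camera images.
- vise: small dark steel vise, fixed to the bench, 186 (x) x 100 (y) mm, jaw tops at 66 mm. Origin: centre of its underside; z up; x runs across the jaws (from the moving jaw with the screw to the fixed jaw), y along the jaws. The bed that the parallels lie on is 30 mm above the origin. Screw feet raise its origin 0 to 5 mm above the bench, differently each time.
- block: sawn aluminium block 50 (x) x 90 (y) mm between the jaws, 32 to 40 mm high: not known closer, so where it seats must be felt. It starts 4 to 14 mm up. Origin: 36 mm below the centre of its top face; x, y as the vise's when level. The jaws grip it by friction: it slides only under about 9 N, rocks only under about 1.2 N m, and stays where left. Weight about 4 N.
- block_top (a point): centre of the block's top face, when seated 12 to 20 mm above the jaws. The drift fits on it up to 30 mm along +-y of this point. A push over the high end levels the block at about 20 N; a push over its middle needs more than 30 N. About 21 to 25 N over either end pinches the parallels well. The seat is hard: the force leaps there, so go down slowly.
- tilt (a joint): rocking of the block about its x axis through its origin, rad; 0 = level, positive = the end at +y of the vise is high; up to 0.055 either way at the start
- parallel_near: loose ground steel bar 8 x 136 x 16 mm lying along the vise's y on the bed beside the moving jaw (at x = -18 mm of the vise), under the block, its ends sticking out past the jaws. Origin: centre of its underside
- parallel_far: the same bar beside the fixed jaw, at x = +18 mm of the vise
- drift: tapping drift standing face down in its tray: white nylon cylinder, 28 mm diameter, 26 mm high, below a square shank 20 x 20 mm that reaches from 26 to 82 mm. Origin: centre of its nylon face (its underside); z points up the shank; x and y are square to the shank's flats. Gripped on the shank with the fingertips close above the nylon, the nylon's shoulder takes the push. 0.12 kg
- drift_tray: round grey plastic tray fixed to the bench: outer diameter 54 mm, inner diameter 44 mm, 12 mm high, floor 4 mm thick. Origin: centre of its underside, which stands on a rubber foot 0 to 4 mm above the bench
- beaker: clear beaker 70 mm diameter, 86 mm high, bystander; origin at its underside
Things that resemble listed ones, but are neither listed nor needed, are in the scene too. Of the things like the drift, leave any that is orange; of the rest the smaller one is meant.

How it is judged:
By the outcome, as a careful person would: the job done as asked, in the order asked, and still so for the second after the job is handed in, with the robot touching nothing.
It also fails if it takes over 72 s, if anything falls off the work surface, if the arm or the gripper's body presses on something with over 40 N, if the wrist force passes 120 N, or if a joint passes its speed limit or range.

## Robot

A 6-joint arm with a two-finger parallel gripper is mounted at the origin on the work surface; the furniture and walls round the work are solid. World frame = base frame: x ahead of the robot, y to its left, z up, the work surface at z = 0. Lengths are in m, angles in rad, forces in N, time in s.
With the tool pointing down it reaches from about 0.35 to 0.875 m from the base axis. Payload 4.2 kg.
Tool frame: the origin (TCP) lies between the finger pads; the fingertips stand 14 mm ahead of it and the grasp point (between the pads) lies 5 mm behind it; z points along the fingers, y is the line along which they close (so a half turn about z gives the same grasp; the last joint's range is limited). The gripper opens to 87 mm and grips with 3 to 60 N. Pads are 19 mm wide; open, the fingers measure 117 mm over their backs; the gripper's body (75 mm by 190 mm) begins 51 mm behind the grasp point.
Start: joints at [1.567, 0.385, 0.008, 0, -1.194, -0.259], TCP at [0.162, 0.604, 0.237] pointing down, gripper open.
Joint ranges: [-3.14, 3.14], [-1.21, 2.06], [-1.07, 1.41], [-3.16, 2.05], [-2.99, -0.16], [-3.1, 3.1]. Speed limits (rad/s): [2.79, 2.79, 3.14, 3.14, 3.14, 3.14].

## Interface

Orientations are given as a rotation vector (axis times angle).
In Python, from station import ctrl gives the robot as it stands. The module is installed in compiled form; this text tells all that it offers.
- The arm moves only by the shell command python3 -m handwheel 'ROWS'. ROWS is JSON, a list that holds one entry, the list of rows, each a list of 7 numbers: the shift along the world's x, y, z in m, then the turn, a rotation vector about the world's x, y, z in degrees, then the opening, from -1 (shut) to 1 (fully open). A call has 1 to 12 rows; each row is the pose to reach, as a shift and turn from the pose commanded when the call began; what a row does not reach only later rows make up. A row lasts 1/8 s, in which the tool goes at most 62.5 mm and 10.7 degrees, less where a joint would pass 70% of its speed; a pose out of reach is approached as far as the arm can. A call with a gripper value outside its range is refused whole. The fingers move at their own pace and stop on an object; the grip force is fixed at half the most. Time passes only in rows, so rows that repeat a pose let the fingers close. It gives the time, the measured TCP pose, the force, the opening and the grip force at its end, in the units of the state.
- ctrl.get_obs(): the state, without advancing time (a new reading comes with each control period).
- ctrl.snapshot(name): name is "scene" or "top" or "wrist"; returns the picture (400x640x3 uint8, blue, green, red); there is no depth.
- ctrl.camera_info(name): a dict with "intrinsics" (3x3 intrinsics, pixels), "view" (4x4, takes a point from world to camera coordinates); the wrist camera has in their place "hand_eye" (4x4, takes a point from camera to tool coordinates, whose origin is the TCP and whose axes are the flange's). Camera axes: x right, y down, z forward; pixel columns grow to the right and rows downward; lengths in m; the calibration is good to about 2 mm. A picture is of the moment at which its call begins: read the wrist's pose just before it. camera_info takes no time and is no camera call.
- ctrl.hand_in(): hands the job in; it is judged then, once.
The state is a dict: "t": time; "joint_pos": joint angles; "joint_velocities": joint speeds; "joint_torque": joint torques, N m; "tool_pos": TCP position; "tool_rot": TCP orientation; "wrist_force": force on the tool from outside, world axes, zero at the start; "wrist_torque": the same for the moment, N m; "opening": finger opening in m; "gripper_force": force on a finger pad.
Only numpy, scipy, OpenCV 4.12 (cv2) and the standard library are available. Lean on these libraries where they do the work, as an engineer would, in place of code of your own. Each camera call takes 0.05 s, during which the arm holds its last target. There are 200 camera calls.

## Working session

There is one attempt and no reset: what is moved stays moved. The work goes in short steps, Python scripts to look and compute and a shell command to move; the robot and the scene stay as the last step left them, time stands still between calls to the robot, and variables do not carry over. Pictures are saved under pics/ and viewed, at most 10 in all, crops included, and the job is handed in when it is done.

```bash
mkdir -p pics
cat > h.py <<'E'
import numpy as np, cv2
from station import ctrl
from scipy.spatial.transform import Rotation as R
def cam(name):
    i=ctrl.camera_info(name); K=np.array(i["intrinsics"])
    if "view" in i: V=np.array(i["view"])
    else:
        o=ctrl.get_obs(); T=np.eye(4); T[:3,:3]=R.from_rotvec(o["tool_rot"]).as_matrix(); T[:3,3]=o["tool_pos"]
        V=np.linalg.inv(T@np.array(i["hand_eye"]))
    return K,V
def plane(KV,uv,z):
    K,V=KV; C=np.linalg.inv(V); d=C[:3,:3]@np.linalg.inv(K)@np.array([uv[0],uv[1],1.]); c=C[:3,3]
    return c+d*(z-c[2])/d[2]
def tri(obs):
    A=[];b=[]
    for KV,uv in obs:
        K,V=KV; C=np.linalg.inv(V); d=C[:3,:3]@np.linalg.inv(K)@np.array([uv[0],uv[1],1.]); d/=np.linalg.norm(d)
        P=np.eye(3)-np.outer(d,d); A.append(P); b.append(P@C[:3,3])
    A=np.vstack(A);b=np.hstack(b); x=np.linalg.lstsq(A,b,rcond=None)[0]
    return x,np.linalg.norm(A@x-b)
def proj(KV,p):
    K,V=KV; q=K@(V@np.append(p,1))[:3]; return q[:2]/q[2]
E
python3 - <<'E'
from h import *
np.set_printoptions(precision=4,suppress=True)
for n in("scene","top","wrist"):
    cv2.imwrite(f"pics/{n}0.png",ctrl.snapshot(n)); i=ctrl.camera_info(n); K,V=cam(n); print(n,K[0],np.linalg.inv(V)[:3])
print(ctrl.get_obs())
E
```

```text
scene [411.399    0.     318.2448] [[ 0.8071 -0.2888  0.5149 -0.1869]
 [-0.59   -0.423   0.6877 -0.7032]
 [ 0.0192 -0.8588 -0.5119  0.6437]]
top [365.7824   0.     315.1981] [[ 0.0169 -0.9941  0.1075  0.268 ]
 [-0.9998 -0.0154  0.0147  0.0574]
 [-0.0129 -0.1077 -0.9941  1.0364]]
wrist [294.0502   0.     321.1005] [[-0.2601 -0.9246 -0.2784  0.2391]
 [-0.9656  0.2498  0.0724  0.5827]
 [ 0.0026  0.2876 -0.9577  0.3858]]
{'t': 0.15, 'joint_pos': array([ 1.5666,  0.3853,  0.007 , -0.0003, -1.1941, -0.2586]), 'joint_velocities': array([-0.0003, -0.0024,  0.0049,  0.0001, -0.001 , -0.0013]), 'joint_torque': array([  0.0012, -39.1052,  18.7585,   4.2222,   0.0123,  -0.0001]), 'tool_pos': array([0.1622, 0.6031, 0.2358]), 'tool_rot': array([ 3.1129, -0.4115, -0.0002]), 'wrist_force': array([-0.3501,  1.2009,  0.2611]), 'wrist_torque': array([-0.0437, -0.0077,  0.0344]), 'gripper_force': 0.0, 'opening': 0.0871069520912931}
```

View pics/scene0.png

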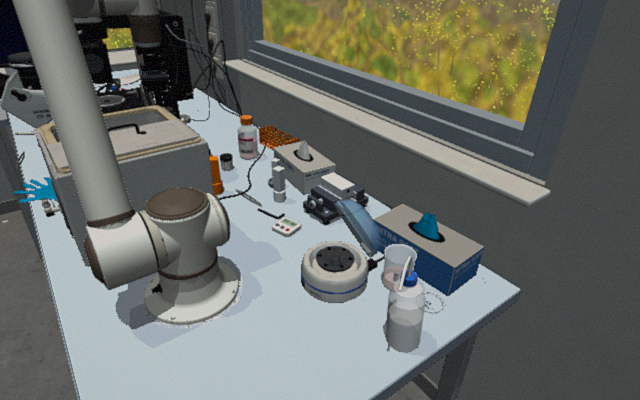

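View pics/top0.png

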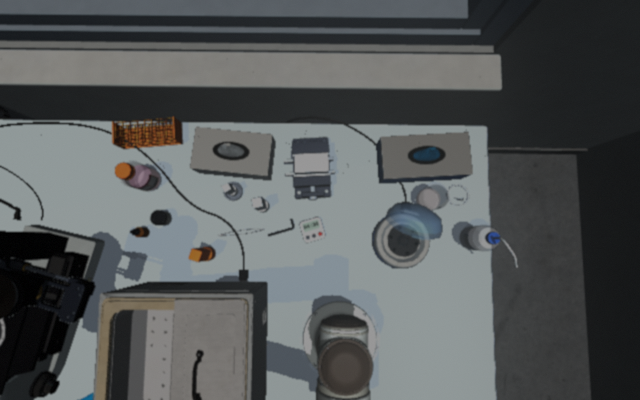

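The scene picture shows the vise near (338,195) and a drift-like object at about (278,185). In the top picture the vise is at (311,167), with candidates at (232,190) and (260,204). I'll enlarge both.

Run:
```python
from h import *
t=cv2.imread("pics/top0.png");s=cv2.imread("pics/scene0.png")
a=cv2.resize(t[125:225,205:345],None,fx=5.7,fy=5.7,interpolation=3)[:,:800] if 0 else cv2.resize(t[125:225,205:345],(400,286),interpolation=3)
a=cv2.resize(t[130:220,215:345],(800,300*0+554),interpolation=3)
cv2.imwrite("pics/c1.png",a)
b=cv2.resize(s[130:240,230:390],(800,550),interpolation=3); cv2.imwrite("pics/c2.png",b)
for n,uv in (("vise",(311,167)),("a",(232,190)),("b",(260,204))): print(n,plane(cam("top"),uv,0.05))
```

```text
vise [0.46542399 0.08501304 0.05      ]
a [0.39860572 0.2994587  0.05      ]
b [0.36143481 0.2216351  0.05      ]
```

View pics/c1.png

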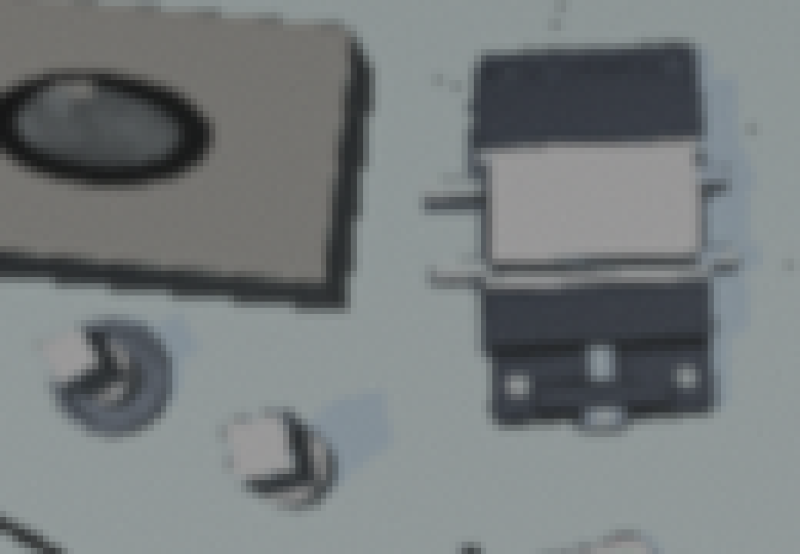

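View pics/c2.png

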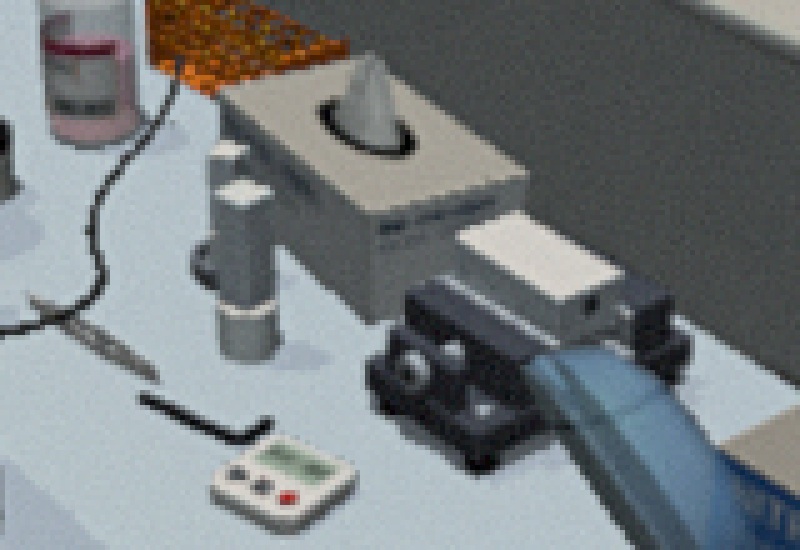

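The c1 crop shows the tray with its drift at (110,375), its shank leaning left because of perspective. The bare look-alike is at (280,460), a tissue box stands close behind the tray, and the vise block spans (490–700, 140–265). The c2 crop shows the look-alike in front, with the tray drift partly hidden behind it. Next I move the wrist camera over.

```bash
python3 -m handwheel '[[[0.04,-0.03,0.04,0,0,0,1],[0.09,-0.07,0.07,0,0,0,1],[0.12,-0.12,0.07,0,0,0,1],[0.14,-0.17,0.07,0,0,0,1],[0.16,-0.22,0.07,0,0,0,1],[0.18,-0.27,0.07,0,0,0,1],[0.19,-0.31,0.07,0,0,0,1],[0.19,-0.33,0.05,0,0,0,1],[0.19,-0.33,0.05,0,0,0,1],[0.19,-0.33,0.05,0,0,0,1]]]'
python3 - <<'E'
from h import *
np.set_printoptions(precision=4,suppress=True)
o=ctrl.get_obs();print(o["tool_pos"],o["tool_rot"])
KV=cam("wrist");np.savez("w1.npz",K=KV[0],V=KV[1])
im=ctrl.snapshot("wrist");cv2.imwrite("pics/w1.png",im)
E
```

```text
t: 1.4
tool_pos: [0.3527, 0.2742, 0.2871]
tool_rot: [-3.114, 0.411, -0.001]
wrist_force: [-0.6, -0.1, 1.4]
opening: 0.0871
gripper_force: 0.0
[0.3527 0.2742 0.2871] [-3.1138  0.4109 -0.0013]
```

View pics/w1.png

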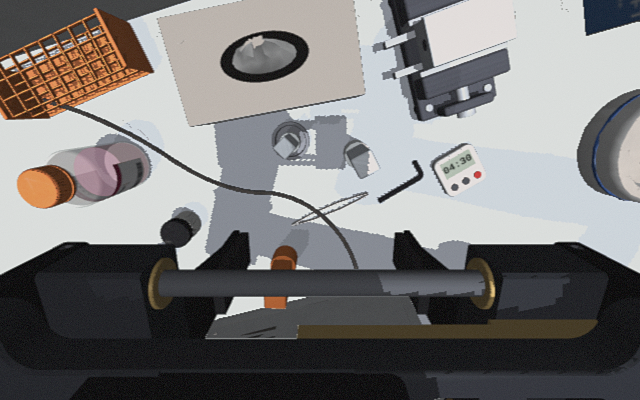

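This shows the tray drift at about (290,142), its shank leaning down-left, the look-alike at (362,157), and the vise block at (470,35). I'll take a second view shifted −y and −x, then enlarge both for precise corners.

```bash
python3 -m handwheel '[[[-0.02,-0.05,0,0,0,0,1],[-0.02,-0.1,0,0,0,0,1],[-0.02,-0.13,0,0,0,0,1],[-0.02,-0.13,0,0,0,0,1],[-0.02,-0.13,0,0,0,0,1]]]'
python3 - <<'E'
from h import *
KV=cam("wrist");np.savez("w2.npz",K=KV[0],V=KV[1])
im=ctrl.snapshot("wrist");cv2.imwrite("pics/w2.png",im)
w1=cv2.imread("pics/w1.png")
d=np.load("w1.npz");k1=(d["K"],d["V"])
for p in([0.39,0.293,0.03],[0.4654,.085,.07]): print(proj(k1,p),proj(KV,p))
u,v=map(int,proj(KV,[0.39,0.293,0.03]))
a=cv2.resize(w1[100:190,250:400],(800,480),interpolation=3)[:, :400]
b=im[max(v-40,0):v+40,u-40:u+40]
print("crop2 origin",u-40,max(v-40,0))
A=cv2.resize(w1[105:185,250:330],(400,400),interpolation=3);B=cv2.resize(b,(400,400),interpolation=3)
cv2.imwrite("pics/c3.png",np.hstack([A,B]))
u,v=map(int,proj(KV,[0.4654,.085,.07])); print("vise",u,v)
E
```

```text
t: 2.08
tool_pos: [0.3328, 0.1446, 0.287]
tool_rot: [-3.114, 0.41, -0.001]
wrist_force: [-0.2, 0.4, 0.1]
opening: 0.087
gripper_force: 0.0
[300.75887879 147.11707667] [207.06498775 157.60316031]
[458.07776912  37.20045731] [341.47966382  51.44229347]
crop2 origin 167 117
vise 341 51
```

View pics/c3.png

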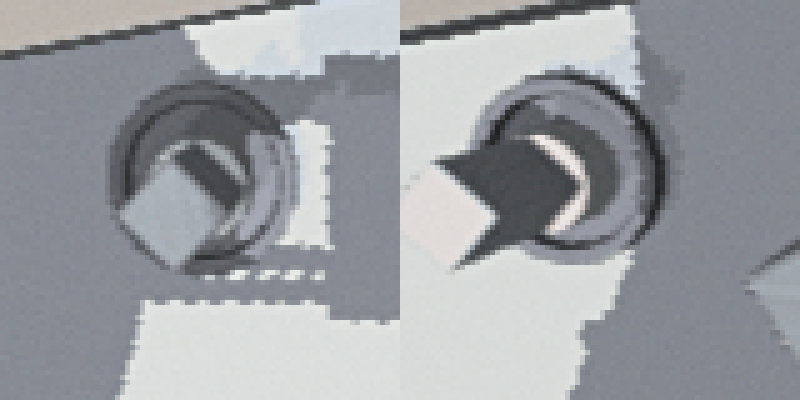

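View pics/w2.png

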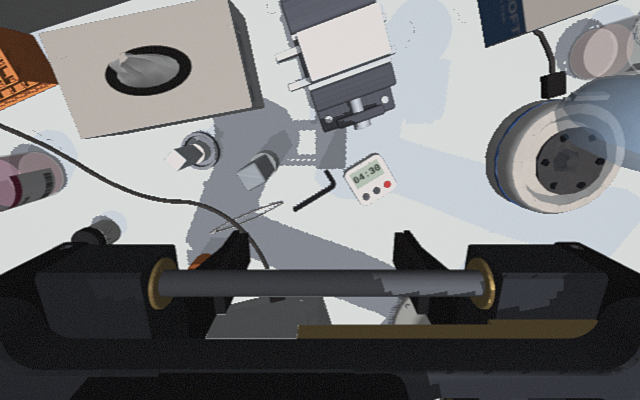

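The c3 crop shows the shank-top corners: left view (118,215), (165,150), (218,205), (178,270), and right view right corner (495,218), top (438,158), bottom (452,270). The tray rim centres are at about (204,175) and (572,165). In w2 the block top is cut off near the image top, so I'll take two better views of the vise and triangulate the drift now.

```bash
python3 - <<'E'
from h import *
np.set_printoptions(precision=4,suppress=True)
k=[(d["K"],d["V"]) for d in map(np.load,("w1.npz","w2.npz"))]
c1=lambda p:(250+p[0]/5-.4,105+p[1]/5-.4); c2=lambda p:(167+(p[0]-400)/5-.4,117+p[1]/5-.4)
P={}
for n,a,b in(("top",(165,150),(438,158)),("right",(218,205),(495,218)),("bot",(178,270),(452,270)),("tray",(204,175),(572,165))):
    P[n],e=tri([(k[0],c1(a)),(k[1],c2(b))]); print(n,P[n],e)
print("ctr",(P["top"]+P["bot"])/2, "sides",np.linalg.norm(P["top"]-P["right"]),np.linalg.norm(P["bot"]-P["right"]))
for a,b in(("top","right"),("right","bot")): d=P[b]-P[a]; print("edge deg",np.degrees(np.arctan2(d[1],d[0])))
E
python3 -m handwheel '[[[0.05,-0.01,0,0,0,0,1],[0.1,-0.015,0,0,0,0,1],[0.1,-0.015,0,0,0,0,1],[0.1,-0.015,0,0,0,0,1]]]'
python3 - <<'E'
from h import *
KV=cam("wrist");np.savez("v1.npz",K=KV[0],V=KV[1]);cv2.imwrite("pics/v1.png",ctrl.snapshot("wrist"))
E
python3 -m handwheel '[[[0,-0.05,0,0,0,0,1],[0,-0.09,0,0,0,0,1],[0,-0.09,0,0,0,0,1],[0,-0.09,0,0,0,0,1]]]'
python3 - <<'E'
from h import *
KV=cam("wrist");np.savez("v2.npz",K=KV[0],V=KV[1]);cv2.imwrite("pics/v2.png",ctrl.snapshot("wrist"))
L=[]
for n in("v1","v2"):
    d=np.load(n+".npz"); u,v=proj((d["K"],d["V"]),[0.4654,.085,.07]); u,v=int(u),int(v); im=cv2.imread(f"pics/{n}.png")
    u0,v0=max(u-50,0),max(v-65,0);print(n,u0,v0,u,v); L.append(cv2.resize(im[v0:v0+130,u0:u0+100],(400,520),interpolation=3))
cv2.imwrite("pics/c4.png",np.hstack(L))
E
```

```text
top [0.414  0.3045 0.0833] 0.001065522324483729
right [0.3979 0.2961 0.0849] 0.0021029553995777117
bot [0.3876 0.3088 0.0896] 6.114185346282969e-06
tray [0.4021 0.3066 0.0076] 8.481878142381335e-05
ctr [0.4008 0.3067 0.0864] sides 0.018331214390071033 0.01706056407487874
edge deg -152.27524998631318
edge deg 128.9201098135369
t: 2.62
tool_pos: [0.4323, 0.1291, 0.2858]
tool_rot: [3.114, -0.411, -0.002]
wrist_force: [-0.9, 1.1, 0.3]
opening: 0.087
gripper_force: 0.0
t: 3.18
tool_pos: [0.432, 0.0391, 0.287]
tool_rot: [-3.114, 0.41, -0.002]
wrist_force: [-0.6, 0.8, 0.5]
opening: 0.0868
gripper_force: 0.0
v1 298 75 348 140
v2 228 94 278 159
```

View pics/c4.png

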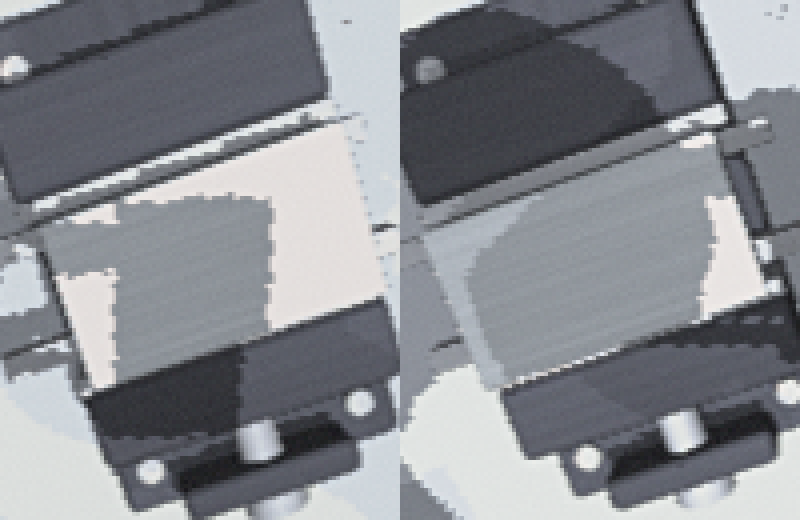

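The c4 crop shows block-top corners in the left view at (42,228), (348,118), (385,297), (88,395). In the right view they are at (425,232), (718,133), (768,297), (490,390). Next I triangulate the block and tissue box and refine the shank yaw.

Run:
```python
from h import *
np.set_printoptions(precision=4,suppress=True)
k={n:(d["K"],d["V"]) for n,d in ((n,np.load(n+".npz")) for n in("w1","w2","v1","v2"))}
Q=[]
for n,a,b in(("FL",(42,228),(425,232)),("FR",(348,118),(718,133)),("NR",(385,297),(768,297)),("NL",(88,395),(490,390))):
    A=(298+a[0]/4-.4,75+a[1]/4-.4);B=(228+(b[0]-400)/4-.4,94+b[1]/4-.4)
    p,e=tri([(k["v1"],A),(k["v2"],B)]);print(n,p,e,plane(k["v1"],A,.09)[:2],plane(k["v2"],B,.09)[:2]);Q.append(p)
print("ctr",np.mean(Q,0)); d=(Q[0]+Q[3]-Q[1]-Q[2]);print("y dir",d/2,np.degrees(np.arctan2(d[1],d[0])))
for n,a,b in(("boxL",(188,126),(85,138)),("boxR",(365,95),(249,108))): print(n,tri([(k["w1"],a),(k["w2"],b)]))
c1=lambda p:(250+p[0]/5-.4,105+p[1]/5-.4); c2=lambda p:(167+(p[0]-400)/5-.4,117+p[1]/5-.4)
X=[plane(k["w1"],c1(p),.0864)[:2] for p in((118,215),(165,150),(218,205),(178,270))]
Y=[plane(k["w2"],c2(p),.0864)[:2] for p in((438,158),(495,218),(452,270))]
print(np.array(X),np.mean(X,0),np.array(Y))
ang=lambda p,q:np.degrees(np.arctan2(*(q-p)[::-1]))%90
print([ang(X[i],X[(i+1)%4]) for i in range(4)],ang(X[1],X[3])-45,ang(X[0],X[2])-45,ang(Y[0],Y[1]),ang(Y[1],Y[2]),ang(Y[0],Y[2])-45)
o=ctrl.get_obs();print(o["joint_pos"],o["tool_pos"])
```

```text
FL [0.4904 0.1283 0.0937] 0.00047854975532471807 [0.4898 0.1286] [0.4905 0.1295]
FR [0.4961 0.0384 0.0938] 0.0007733187634738455 [0.4965 0.0376] [0.4955 0.0386]
NR [0.4453 0.0371 0.0902] 0.0006276891754690468 [0.4448 0.0371] [0.4457 0.0371]
NL [0.4382 0.1289 0.0831] 0.0005227538328751311 [0.4392 0.1285] [0.4399 0.1267]
ctr [0.4675 0.0832 0.0902]
y dir [-0.0064  0.0909 -0.0036] 94.05282944658734
boxL (array([0.4541, 0.4167, 0.0644]), np.float64(0.00011029235716524643))
boxR (array([0.4329, 0.2019, 0.0899]), np.float64(0.00042361010314896213))
[[0.4034 0.3192]
 [0.4149 0.304 ]
 [0.3995 0.2957]
 [0.3872 0.3093]] [0.4012 0.307 ] [[0.4133 0.3031]
 [0.3965 0.2956]
 [0.3874 0.3105]]
[np.float64(37.1645168713445), np.float64(28.351715944370625), np.float64(41.98875386139284), np.float64(31.41660825185068)] 34.12488198375428 35.594249206514235 24.09257028313752 31.278813617946895 28.965812233594676
[ 0.4679  0.0131 -0.3405 -0.0001 -1.2161  0.8416] [0.4321 0.0394 0.2869]
```

```bash
python3 -m handwheel '[[[-0.01,0.05,0,0,0,8,0],[-0.02,0.1,0,0,0,16,0],[-0.03,0.15,0,0,0,24,0],[-0.031,0.2,0,0,0,32,0],[-0.031,0.25,0,0,0,40,0],[-0.031,0.268,0,0,0,48,0],[-0.031,0.268,-0.05,0,0,48,0],[-0.031,0.268,-0.1,0,0,48,0],[-0.031,0.268,-0.15,0,0,48,0],[-0.031,0.268,-0.172,0,0,48,0],[-0.031,0.268,-0.172,0,0,48,0],[-0.031,0.268,-0.172,0,0,48,0]]]'
python3 - <<'E'
from h import *
o=ctrl.get_obs();t=o["tool_rot"];print(o["tool_pos"],t,o["opening"],o["joint_pos"])
cv2.imwrite("pics/g1.png",ctrl.snapshot("wrist"))
print(proj(cam("wrist"),[.401,.307,.0864]))
E
```

```text
t: 4.72
tool_pos: [0.4016, 0.3079, 0.1157]
tool_rot: [-3.011, -0.893, -0.003]
wrist_force: [-0.2, 0.3, 0.6]
opening: 0.0437
gripper_force: 0.0
[0.40162419 0.307869   0.11567445] [-3.010919   -0.89286108 -0.00308114] 0.04370191896260563 [ 9.75545455e-01  3.11804727e-01 -4.46903124e-01  5.70252703e-04
 -8.09889051e-01  1.17141896e+00]
[321.08751298 236.86588382]
```

View pics/g1.png

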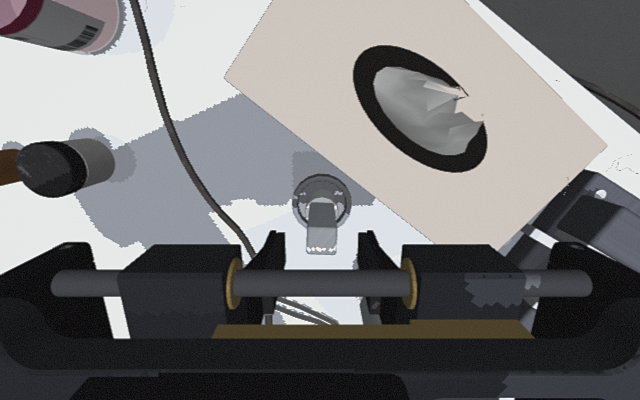

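The picture shows the shank square to and centred between the fingers, its top face at (321,240) against a predicted (321,237). I'll descend and grip.

```bash
python3 -m handwheel '[[[-0.001,-0.001,-0.03,0,0,0,0],[-0.001,-0.001,-0.055,0,0,0,0],[-0.001,-0.001,-0.062,0,0,0,0],[-0.001,-0.001,-0.065,0,0,0,0],[-0.001,-0.001,-0.067,0,0,0,0],[-0.001,-0.001,-0.068,0,0,0,0],[-0.001,-0.001,-0.068,0,0,0,0]]]'; python3 -m handwheel '[[[0,0,0,0,0,0,-0.4],[0,0,0,0,0,0,-0.8],[0,0,0,0,0,0,-1],[0,0,0,0,0,0,-1],[0,0,0,0,0,0,-1],[0,0,0,0,0,0,-1]]]'
```

```text
t: 5.65
tool_pos: [0.4005, 0.3057, 0.0469]
tool_rot: [-3.012, -0.891, -0.001]
wrist_force: [-1.3, 0.2, -0.0]
opening: 0.0435
gripper_force: 0.0
t: 6.4
tool_pos: [0.4008, 0.3059, 0.0478]
tool_rot: [-3.012, -0.892, -0.002]
wrist_force: [-1.2, -0.7, 7.9]
opening: 0.0199
gripper_force: 42.5
```

```bash
python3 -m handwheel '[[[0,0,0.02,0,0,0,-1],[0,0,0.07,0,0,0,-1],[0,0,0.13,0,0,0,-1],[0,-0.001,0.16,0,0,0,-1],[0.02,-0.05,0.16,0,0,0,-1],[0.04,-0.1,0.16,0,0,0,-1],[0.055,-0.15,0.16,0,0,0,-1],[0.065,-0.195,0.16,0,0,0,-1],[0.065,-0.195,0.14,0,0,0,-1],[0.065,-0.195,0.11,0,0,0,-1],[0.065,-0.195,0.11,0,0,0,-1],[0.065,-0.195,0.11,0,0,0,-1]]]'
python3 - <<'E'
from h import *
o=ctrl.get_obs();print(o)
E
```

```text
t: 7.9
tool_pos: [0.4659, 0.1109, 0.1573]
tool_rot: [3.012, 0.892, 0.002]
wrist_force: [0.7, 0.7, -0.9]
opening: 0.0198
gripper_force: 40.8
{'t': 7.9, 'joint_pos': array([ 5.74128721e-01,  2.15869830e-01, -4.56385650e-01,  6.34377058e-04,
       -8.97482317e-01,  1.57188712e+00]), 'joint_velocities': array([ 0.00424039, -0.0100746 ,  0.01470618, -0.00023175,  0.00598653,
       -0.00122771]), 'joint_torque': array([-1.25689767e-01, -2.73422420e+01,  1.57413590e+01,  3.51291731e+00,
        3.36494646e-02, -7.06781011e-04]), 'tool_pos': array([0.46588937, 0.11085493, 0.15732952]), 'tool_rot': array([3.01220439e+00, 8.91692356e-01, 1.81510041e-03]), 'wrist_force': array([ 0.71609254,  0.65914728, -0.86308089]), 'wrist_torque': array([-0.05175286, -0.09728437,  0.05215752]), 'gripper_force': 40.78782493947074, 'opening': 0.019845414944906197}
```

```bash
python3 -m handwheel '[[[0,0,-0.01,0,0,0,-1],[0,0,-0.017,0,0,0,-1],[0,0,-0.019,0,0,0,-1],[0,0,-0.021,0,0,0,-1],[0,0,-0.021,0,0,0,-1]]]' | egrep 'pos|force'; python3 -m handwheel '[[[0,0,-0.0005,0,0,0,-1],[0,0,-0.001,0,0,0,-1],[0,0,-0.001,0,0,0,-1]]]'| egrep 'pos|wrist_f'; python3 -m handwheel '[[[0,0,-0.0005,0,0,0,-1],[0,0,-0.001,0,0,0,-1],[0,0,-0.001,0,0,0,-1]]]'| egrep 'pos|wrist_f'
```

```text
tool_pos: [0.4654, 0.1105, 0.1357]
wrist_force: [-1.1, -0.3, -0.3]
gripper_force: 40.9
tool_pos: [0.4654, 0.1105, 0.1348]
wrist_force: [-1.5, 1.0, 3.3]
tool_pos: [0.4654, 0.1105, 0.1335]
wrist_force: [-1.1, -0.1, 3.8]
```

```bash
python3 -m handwheel '[[[0,0,-0.0005,0,0,0,-1],[0,0,-0.001,0,0,0,-1],[0,0,-0.001,0,0,0,-1]]]'| egrep 'pos|wrist_f'; python3 -m handwheel '[[[0,0,-0.0003,0,0,0,-1],[0,0,-0.0007,0,0,0,-1],[0,0,-0.0007,0,0,0,-1]]]'| egrep 'pos|wrist_f'
```

```text
tool_pos: [0.4654, 0.1106, 0.1325]
wrist_force: [-0.9, -0.7, 3.3]
tool_pos: [0.4654, 0.1106, 0.1318]
wrist_force: [-0.4, 0.0, 3.8]
```

```bash
python3 -m handwheel '[[[0,0,-0.0005,0,0,0,-1],[0,0,-0.001,0,0,0,-1],[0,0,-0.001,0,0,0,-1]]]'| egrep 'pos|wrist_f|open'; python3 -m handwheel '[[[0,0,-0.0003,0,0,0,-1],[0,0,-0.0007,0,0,0,-1],[0,0,-0.0007,0,0,0,-1]]]'| egrep 'pos|wrist_f'
python3 - <<'E'
from h import *
o=ctrl.get_obs();print(o["wrist_force"],o["wrist_torque"],o["joint_torque"])
E
```

```text
tool_pos: [0.4654, 0.1106, 0.1308]
wrist_force: [-0.9, -0.2, 2.1]
opening: 0.0199
tool_pos: [0.4654, 0.1106, 0.1301]
wrist_force: [-0.4, -0.0, 3.0]
[-0.43766979 -0.02111078  2.97841916] [0.0335599  0.34031156 0.07846007] [-1.19515001e-01 -2.68918920e+01  1.44577906e+01  3.13832939e+00
  3.56229292e-01 -1.33403394e-02]
```

Run:
```python
from h import *
s=ctrl.snapshot("scene");w=ctrl.snapshot("wrist");t=ctrl.snapshot("top")
for n,i in(("s2",s),("w3",w),("t2",t)): cv2.imwrite(f"pics/{n}.png",i)
KV=cam("wrist");np.savez("w3.npz",K=KV[0],V=KV[1])
u,v=map(int,proj(cam("scene"),[.466,.11,.1])); print(u,v)
a=cv2.resize(s[v-45:v+45,u-60:u+60],(400,300),interpolation=3)
u,v=map(int,proj(cam("top"),[.45,.12,.1])); print(u,v)
b=cv2.resize(t[v-45:v+45,u-60:u+60],(400,300),interpolation=3)
c=w[100:400,100:500]
d=cv2.resize(w[185:275,260:380],(400,300),interpolation=3)
cv2.imwrite("pics/c5.png",np.vstack([np.hstack([a,b]),np.hstack([c,d])]))
```

```text
331 174
296 168
```

View pics/c5.png

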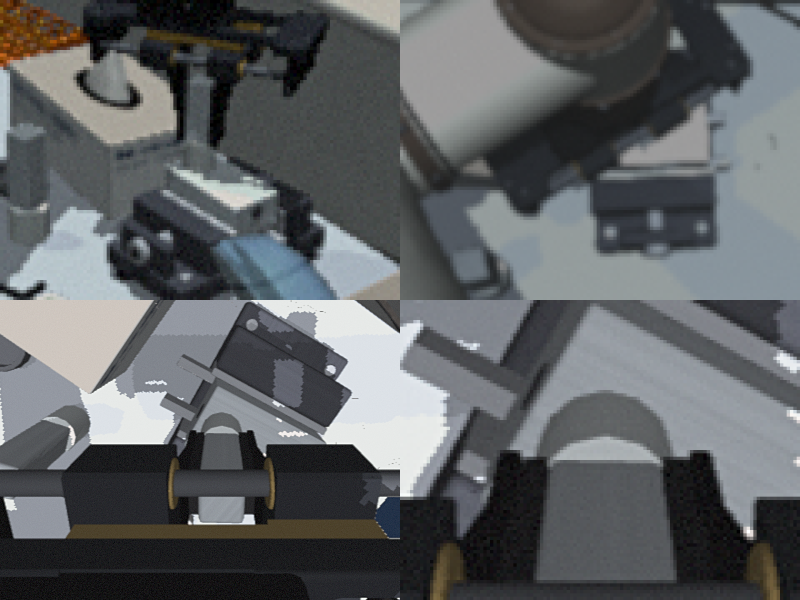

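The scene crop shows the drift held over the block's +y end. In the wrist view the nylon's lower arc top is at about (321,212), the shoulder arc at (321,225), and the shank base line at row 234. I'll compare these with the expected geometry to detect slip or tilt.

Run:
```python
from h import *
np.set_printoptions(precision=4,suppress=True)
d=np.load("w3.npz");KV=(d["K"],d["V"])
o=ctrl.get_obs();Rm=R.from_rotvec(o["tool_rot"]).as_matrix();p=o["tool_pos"];print(p,Rm[:,0])
f=lambda t:proj(KV,p+Rm@np.array(t))
for s in(0.009,0.012,.014,.016,.018):
    print(s,"shoulder arc",f([.014,0,s]),"face arc",f([.014,0,s+.026]),"shank base",f([.01,0,s]),"shank top far/near edge",f([.01,0,s-.056]),f([-.01,0,s-.056]))
i=cv2.imread("pics/w3.png")[:,321].astype(int).sum(1); print(i[195:335])
```

```text
[0.4654 0.1106 0.1301] [0.8392 0.5438 0.0001]
0.009 shoulder arc [320.5354 227.4456] face arc [320.5611 212.5199] shank base [320.5406 233.7856] shank top far/near edge [320.4514 289.7391] [320.4914 330.7315]
0.012 shoulder arc [320.5387 225.5055] face arc [320.5637 211.038 ] shank base [320.5438 231.7544] shank top far/near edge [320.4581 285.4909] [320.497  325.7515]
0.014 shoulder arc [320.5409 224.2473] face arc [320.5653 210.0737] shank base [320.5459 230.4369] shank top far/near edge [320.4625 282.7685] [320.5005 322.5544]
0.016 shoulder arc [320.543  223.0162] face arc [320.567  209.1275] shank base [320.548  229.1475] shank top far/near edge [320.4667 280.1292] [320.504  319.4506]
0.018 shoulder arc [320.5451 221.8113] face arc [320.5686 208.1991] shank base [320.55   227.8854] shank top far/near edge [320.4708 277.5692] [320.5074 316.4361]
[469 478 480 477 468 459 465 457 461 468 478 464 463 467 472 473 466 348
 286 292 292 293 290 309 291 291 303 299 294 288 341 533 532 516 516 516
 522 527 345 251 249 266 264 274 263 274 272 269 268 268 261 261 270 265
 263 261 272 261 273 271 264 271 269 266 266 265 273 255 270 272 275 270
 279 270 195 117 130 144 166 163 168 180 198 185 199 198 212 206 217 226
 200 213 224 209 226 220 205 218 206 195 179 250 475 472 454 459 465 463
 477 470 462 461 461 471 457 477 471 463 469 460 450 454 445 451 448 453
 432 402 719 487 211 167 186 193 195 180 191 183 188 184]
```

```bash
cat > f.py <<'E'
from h import *
import sys
np.set_printoptions(precision=3,suppress=True)
A=[]
for i in range(int(sys.argv[1]) if len(sys.argv)>1 else 4):
    ctrl.snapshot("wrist"); o=ctrl.get_obs(); A.append(np.r_[o["tool_pos"][2]*1000,o["wrist_force"],o["wrist_torque"]])
print("avg z F T",np.mean(A,0),"opening",o["opening"],"t",o["t"])
E
python3 f.py; python3 -m handwheel '[[[0,0,0.004,0,0,0,-1],[0,0,0.008,0,0,0,-1],[0,0,0.008,0,0,0,-1],[0,0,0.008,0,0,0,-1]]]'| egrep 'pos|wrist_f'; python3 f.py
```

```text
avg z F T [130.12   -0.998  -0.228   3.105   0.008   0.251  -0.011] opening 0.020044597651271805 t 11.125
tool_pos: [0.4652, 0.1105, 0.138]
wrist_force: [1.1, -0.4, -1.0]
avg z F T [137.999  -0.261   0.164  -1.305  -0.036  -0.068  -0.01 ] opening 0.019877572900655324 t 11.825
```

```bash
python3 -m handwheel '[[[0,0,-0.0015,0,0,0,-1],[0,0,-0.003,0,0,0,-1],[0,0,-0.003,0,0,0,-1]]]'| egrep 'pos|wrist_f'; python3 f.py;  python3 -m handwheel '[[[0,0,-0.001,0,0,0,-1],[0,0,-0.002,0,0,0,-1],[0,0,-0.002,0,0,0,-1]]]'| egrep 'pos|wrist_f'; python3 f.py;  python3 -m handwheel '[[[0,0,-0.001,0,0,0,-1],[0,0,-0.002,0,0,0,-1],[0,0,-0.002,0,0,0,-1]]]'| egrep 'pos|wrist_f'; python3 f.py
```

```text
tool_pos: [0.4652, 0.1104, 0.1349]
wrist_force: [0.6, -0.5, -1.6]
avg z F T [135.128  -0.165  -0.245  -1.303  -0.067  -0.054  -0.01 ] opening 0.02017739922451559 t 12.4
tool_pos: [0.4653, 0.1105, 0.133]
wrist_force: [-0.2, -1.0, -0.5]
avg z F T [133.13   -0.103  -0.113  -0.888  -0.078  -0.027   0.01 ] opening 0.01966889719860932 t 12.975
tool_pos: [0.4652, 0.1105, 0.131]
wrist_force: [-0.0, 0.2, -1.5]
avg z F T [131.134   0.084   0.35   -1.233  -0.079  -0.036   0.001] opening 0.01993679326973459 t 13.55
```

```bash
python3 -m handwheel '[[[0,0,-0.0005,0,0,0,-1],[0,0,-0.001,0,0,0,-1],[0,0,-0.001,0,0,0,-1]]]'| egrep 'pos|wrist_f';  python3 -m handwheel '[[[0,0,-0.0003,0,0,0,-1],[0,0,-0.0006,0,0,0,-1],[0,0,-0.0006,0,0,0,-1]]]'| egrep 'pos|wrist_f'; python3 -m handwheel '[[[0,0,-0.0003,0,0,0,-1],[0,0,-0.0006,0,0,0,-1],[0,0,-0.0006,0,0,0,-1]]]'| egrep 'pos|wrist_f'; python3 f.py
```

```text
tool_pos: [0.4653, 0.1105, 0.1302]
wrist_force: [-0.1, -0.3, -0.6]
tool_pos: [0.4654, 0.1105, 0.1299]
wrist_force: [-1.5, -0.4, 3.2]
tool_pos: [0.4654, 0.1105, 0.129]
wrist_force: [-0.8, 0.2, 3.9]
avg z F T [128.946  -1.602  -0.167   3.278  -0.046   0.424  -0.012] opening 0.020285727273576044 t 14.875
```

```bash
cat > e.py <<'E'
from h import *
i=ctrl.snapshot("wrist"); 
i=sum(ctrl.snapshot("wrist").astype(float) for _ in range(2))
for c in(310,321,332):
    g=np.diff(cv2.GaussianBlur(i.sum(2)[:,c-1:c+2].mean(1).reshape(-1,1),(1,3),0).ravel())
    print(c,[(r,int(g[r])) for r in range(195,335) if abs(g[r])>90 and abs(g[r])==max(abs(g[r-2:r+3]))])
E
python3 e.py; python3 -m handwheel '[[[0,0,-0.0005,0,0,0,-1],[0,0,-0.001,0,0,0,-1],[0,0,-0.0015,0,0,0,-1],[0,0,-0.0015,0,0,0,-1]]]'| egrep 'pos|wrist_f'; python3 f.py; python3 e.py
```

```text
310 [(215, -135), (228, 168), (232, -268), (268, -119), (296, 255), (324, -436)]
321 [(211, -152), (225, 217), (232, -229), (268, -120), (296, 256), (324, -414)]
332 [(215, -116), (228, 172), (233, -203), (268, -115), (296, 268), (324, -370)]
tool_pos: [0.4654, 0.1106, 0.1274]
wrist_force: [-0.6, -0.3, 3.3]
avg z F T [127.379  -0.978  -0.128   3.01   -0.056   0.267   0.008] opening 0.020448987744145945 t 15.725
310 [(214, -133), (228, 165), (232, -268), (268, -117), (296, 259), (324, -435)]
321 [(211, -151), (225, 217), (232, -231), (268, -119), (296, 254), (324, -415)]
332 [(215, -117), (228, 173), (233, -205), (268, -120), (296, 266), (324, -342)]
```

Run:
```python
from h import *
a=cv2.imread("pics/w3.png",0);n=ctrl.snapshot("wrist");cv2.imwrite("pics/w4.png",n);b=cv2.cvtColor(n,6)
m=np.zeros_like(a);m[60:260,240:480]=255
p=cv2.goodFeaturesToTrack(a,60,0.03,6,mask=m)
q,s,e=cv2.calcOpticalFlowPyrLK(a,b,p,None,winSize=(11,11))
for x,y,k,r in sorted([(*map(float,p[i,0]),(q-p)[i,0],e[i,0]) for i in range(len(p)) if s[i] and e[i,0]<6],key=lambda t:t[1]): print(int(x),int(y),k.round(2),round(float(r),1))
d=np.load("w3.npz");K1=(d["K"],d["V"]);K2=cam("wrist")
for P in([.4904,.1283,.094],[.4961,.0384,.0938],[.4382,.1289,.0831],[.56,.08,.066],[.43,.2,.09]): print(P,proj(K1,P),proj(K2,P)-proj(K1,P))
```

```text
342 78 [-0.05 -0.53] 4.3
356 103 [ 0.29 -0.14] 5.2
404 111 [-2.2   0.41] 5.1
378 116 [0.89 0.17] 4.4
385 118 [0.67 0.06] 4.5
417 120 [0.91 0.06] 2.1
434 151 [1.42 0.53] 4.6
282 156 [-0.33  0.53] 3.1
447 161 [1.33 0.46] 4.4
308 166 [-0.2   0.59] 3.6
433 172 [1.19 0.8 ] 4.6
436 180 [1.24 0.72] 4.6
303 180 [-0.21  0.58] 3.9
258 191 [-3.71  1.18] 3.7
250 191 [-0.54  0.95] 5.6
243 191 [3.51 1.32] 3.8
451 192 [1.56 1.04] 4.0
265 198 [-0.71  1.16] 5.0
451 198 [1.63 0.95] 4.8
282 199 [0.19 1.02] 4.8
288 203 [-0.3   1.01] 3.4
260 204 [-0.47  1.  ] 2.1
273 213 [-0.58  1.1 ] 4.6
282 218 [-0.53  1.24] 3.3
273 219 [-0.29  0.72] 5.0
426 227 [1.28 1.28] 5.5
293 228 [-0.04  0.01] 2.3
352 231 [-0.01 -0.01] 2.7
345 231 [-0.02  0.  ] 3.1
337 233 [-0.01 -0.01] 2.5
302 233 [0.   0.03] 2.7
277 235 [-0.52  1.35] 5.4
263 243 [ 0.  -0.1] 5.9
425 243 [0.05 0.02] 2.6
436 243 [1.05 0.01] 2.5
367 245 [ 0.03 -0.  ] 2.2
452 245 [0.01 0.  ] 2.6
278 255 [-0.02  0.04] 4.3
[0.4904, 0.1283, 0.094] [318.59621869 187.9204589 ] [-0.08893664  1.09972743]
[0.4961, 0.0384, 0.0938] [431.2414819 248.9155599] [1.36288262 1.80141124]
[0.4382, 0.1289, 0.0831] [279.40096884 241.6345143 ] [-0.55265351  1.64009486]
[0.56, 0.08, 0.066] [428.52569482 134.33023245] [1.28809595 0.32919949]
[0.43, 0.2, 0.09] [181.54612929 203.18425487] [-1.88817508  1.2721116 ]
```

```bash
python3 -m handwheel '[[[0,0,0.015,0,0,0,-1],[0.001,-0.02,0.015,0,0,0,-1],[0.004,-0.056,0.015,0,0,0,-1],[0.004,-0.056,0.01,0,0,0,-1],[0.004,-0.056,0.01,0,0,0,-1],[0.004,-0.056,0.01,0,0,0,-1]]]'| egrep 'pos|wrist_f'; python3 f.py; python3 -m handwheel '[[[0,0,-0.0005,0,0,0,-1],[0,0,-0.001,0,0,0,-1],[0,0,-0.001,0,0,0,-1]]]'| egrep 'pos|wrist_f';  python3 -m handwheel '[[[0,0,-0.0005,0,0,0,-1],[0,0,-0.001,0,0,0,-1],[0,0,-0.001,0,0,0,-1]]]'| egrep 'pos|wrist_f';python3 -m handwheel '[[[0,0,-0.0005,0,0,0,-1],[0,0,-0.001,0,0,0,-1],[0,0,-0.001,0,0,0,-1]]]'| egrep 'pos|wrist_f'; python3 f.py
```

```text
tool_pos: [0.4693, 0.0551, 0.1372]
wrist_force: [0.2, 0.4, -0.5]
avg z F T [137.453  -0.284   0.296  -1.332  -0.083  -0.04    0.007] opening 0.01994119400352681 t 16.875
tool_pos: [0.4693, 0.0546, 0.1364]
wrist_force: [0.3, 0.7, -0.7]
tool_pos: [0.4693, 0.0545, 0.1354]
wrist_force: [-0.1, -0.1, -1.7]
tool_pos: [0.4693, 0.0545, 0.1344]
wrist_force: [0.1, 0.2, -1.4]
avg z F T [134.453   0.06   -0.208  -1.777  -0.062  -0.08    0.001] opening 0.019532807593401365 t 18.2
```

```bash
python3 -m handwheel '[[[0,0,-0.0005,0,0,0,-1],[0,0,-0.001,0,0,0,-1],[0,0,-0.0015,0,0,0,-1],[0,0,-0.0015,0,0,0,-1]]]'| egrep 'pos|wrist_f';  python3 -m handwheel '[[[0,0,-0.0005,0,0,0,-1],[0,0,-0.001,0,0,0,-1],[0,0,-0.001,0,0,0,-1]]]'| egrep 'pos|wrist_f';python3 -m handwheel '[[[0,0,-0.0005,0,0,0,-1],[0,0,-0.001,0,0,0,-1],[0,0,-0.001,0,0,0,-1]]]'| egrep 'pos|wrist_f'; python3 f.py 3
```

```text
tool_pos: [0.4693, 0.0545, 0.1329]
wrist_force: [0.3, -0.7, -1.6]
tool_pos: [0.4693, 0.0545, 0.1319]
wrist_force: [0.5, 0.9, -0.9]
tool_pos: [0.4693, 0.0545, 0.1309]
wrist_force: [-0.2, 0.9, -1.4]
avg z F T [130.947   0.543  -0.386  -0.883  -0.073  -0.027   0.015] opening 0.020229253931733207 t 19.6
```

```bash
python3 -m handwheel '[[[0,0,-0.0005,0,0,0,-1],[0,0,-0.001,0,0,0,-1],[0,0,-0.0015,0,0,0,-1]]]'| egrep 'pos|wrist_f';  python3 -m handwheel '[[[0,0,-0.0005,0,0,0,-1],[0,0,-0.001,0,0,0,-1],[0,0,-0.001,0,0,0,-1]]]'| egrep 'pos|wrist_f';python3 -m handwheel '[[[0,0,-0.0005,0,0,0,-1],[0,0,-0.001,0,0,0,-1],[0,0,-0.001,0,0,0,-1]]]'| egrep 'pos|wrist_f'; python3 f.py 3
```

```text
tool_pos: [0.4693, 0.0545, 0.1294]
wrist_force: [0.9, 0.2, -1.5]
tool_pos: [0.4693, 0.0545, 0.1284]
wrist_force: [0.6, 1.3, -1.7]
tool_pos: [0.4693, 0.0545, 0.1274]
wrist_force: [0.8, -0.3, -1.5]
avg z F T [127.455  -0.094  -0.263  -1.234  -0.065  -0.031  -0.01 ] opening 0.020183172191055598 t 20.875
```

```bash
python3 -m handwheel '[[[0,0,-0.0005,0,0,0,-1],[0,0,-0.001,0,0,0,-1],[0,0,-0.0015,0,0,0,-1]]]'| egrep 'pos|wrist_f';  python3 -m handwheel '[[[0,0,-0.0005,0,0,0,-1],[0,0,-0.001,0,0,0,-1],[0,0,-0.0015,0,0,0,-1]]]'| egrep 'pos|wrist_f'; python3 f.py 2
```

```text
tool_pos: [0.4693, 0.0545, 0.1259]
wrist_force: [-0.3, -0.1, -1.3]
tool_pos: [0.4694, 0.0545, 0.1249]
wrist_force: [-1.5, -0.2, 3.7]
avg z F T [124.725  -2.128   0.043   2.93   -0.071   0.518  -0.002] opening 0.0200063634625133 t 21.725
```

```bash
python3 e.py;  python3 -m handwheel '[[[0,0,-0.0005,0,0,0,-1],[0,0,-0.001,0,0,0,-1],[0,0,-0.001,0,0,0,-1]]]'| egrep 'pos|wrist_f'; python3 f.py 2; python3 e.py
```

```text
310 [(214, -134), (228, 166), (232, -268), (268, -115), (296, 260), (324, -413)]
321 [(211, -154), (225, 220), (232, -231), (268, -116), (296, 258), (324, -415)]
332 [(215, -119), (228, 172), (233, -207), (268, -117), (296, 268), (324, -370)]
tool_pos: [0.4694, 0.0545, 0.1234]
wrist_force: [-0.6, -0.6, 3.2]
avg z F T [123.366  -1.069  -0.502   2.986  -0.091   0.394  -0.004] opening 0.019993223314865596 t 22.35
310 [(214, -134), (228, 174), (232, -263), (268, -118), (296, 260), (324, -415)]
321 [(211, -156), (225, 219), (232, -230), (268, -120), (296, 254), (324, -414)]
332 [(215, -111), (228, 173), (233, -206), (268, -118), (296, 270), (324, -389)]
```

The block slides at about 4.4 N plus its 4 N weight, which matches the 9 N friction, and it stays tilted with +y about 2 mm high. I'll push on the high +y end.

```bash
python3 -m handwheel '[[[0,0,0.01,0,0,0,-1],[-0.002,0.03,0.01,0,0,0,-1],[-0.004,0.056,0.01,0,0,0,-1],[-0.004,0.056,0.004,0,0,0,-1],[-0.004,0.056,0.003,0,0,0,-1],[-0.004,0.056,0.002,0,0,0,-1]]]'| egrep 'pos|wrist_f'; python3 -m handwheel '[[[0,0,-0.0005,0,0,0,-1],[0,0,-0.001,0,0,0,-1],[0,0,-0.0015,0,0,0,-1]]]'| egrep 'pos|wrist_f'; python3 -m handwheel '[[[0,0,-0.0005,0,0,0,-1],[0,0,-0.001,0,0,0,-1],[0,0,-0.001,0,0,0,-1]]]'| egrep 'pos|wrist_f'
```

```text
tool_pos: [0.4652, 0.1098, 0.1252]
wrist_force: [0.2, 0.5, -1.6]
tool_pos: [0.4653, 0.1099, 0.1247]
wrist_force: [-2.8, -2.0, 8.3]
tool_pos: [0.4653, 0.11, 0.1245]
wrist_force: [-4.8, -2.8, 11.5]
```

```bash
python3 -m handwheel '[[[0,0,-0.0005,0,0,0,-1],[0,0,-0.001,0,0,0,-1],[0,0,-0.001,0,0,0,-1]]]'| egrep 'pos|wrist_f'; python3 -m handwheel '[[[0,0,-0.0005,0,0,0,-1],[0,0,-0.001,0,0,0,-1],[0,0,-0.001,0,0,0,-1]]]'| egrep 'pos|wrist_f'
```

```text
tool_pos: [0.4653, 0.1101, 0.1241]
wrist_force: [-7.5, -1.7, 15.7]
tool_pos: [0.4653, 0.1104, 0.1233]
wrist_force: [-6.9, -0.6, 15.7]
```

```bash
python3 -m handwheel '[[[0,0,-0.0003,0,0,0,-1],[0,0,-0.0005,0,0,0,-1],[0,0,-0.0005,0,0,0,-1]]]'| egrep 'pos|wrist_f'; python3 -m handwheel '[[[0,0,-0.0003,0,0,0,-1],[0,0,-0.0005,0,0,0,-1],[0,0,-0.0005,0,0,0,-1]]]'| egrep 'pos|wrist_f'
```

```text
tool_pos: [0.4654, 0.1106, 0.1229]
wrist_force: [-7.4, -0.2, 16.9]
tool_pos: [0.4654, 0.1107, 0.1226]
wrist_force: [-8.6, -0.7, 18.9]
```

```bash
python3 -m handwheel '[[[0,0,-0.0002,0,0,0,-1],[0,0,-0.0005,0,0,0,-1],[0,0,-0.0005,0,0,0,-1]]]'| egrep 'pos|wrist_f'; python3 f.py 2
```

```text
tool_pos: [0.4654, 0.1108, 0.1225]
wrist_force: [-9.3, 0.1, 21.1]
avg z F T [122.498  -9.579   0.302  21.433   0.209   2.966  -0.004] opening 0.020174704104613864 t 25.975
```

```bash
python3 -m handwheel '[[[0,0,-0.0002,0,0,0,-1],[0,0,-0.0003,0,0,0,-1],[0,0,-0.0003,0,0,0,-1]]]'| egrep 'pos|wrist_f'; python3 f.py 2; python3 -m handwheel '[[[0,0,0.01,0,0,0,-1],[0.002,-0.03,0.01,0,0,0,-1],[0.004,-0.056,0.01,0,0,0,-1],[0.004,-0.056,0.005,0,0,0,-1],[0.004,-0.056,0.005,0,0,0,-1]]]'| egrep 'pos|wrist_f'
```

```text
tool_pos: [0.4654, 0.1108, 0.1225]
wrist_force: [-10.1, 0.5, 23.0]
avg z F T [122.461 -10.073   0.099  22.696   0.273   3.2     0.017] opening 0.020225728460823482 t 26.45
tool_pos: [0.4692, 0.0546, 0.1235]
wrist_force: [0.1, -0.5, -0.8]
```

```bash
python3 -m handwheel '[[[0,0,-0.0005,0,0,0,-1],[0,0,-0.001,0,0,0,-1],[0,0,-0.001,0,0,0,-1]]]'| egrep 'pos|wrist_f'; python3 -m handwheel '[[[0,0,-0.0003,0,0,0,-1],[0,0,-0.0007,0,0,0,-1],[0,0,-0.0007,0,0,0,-1]]]'| egrep 'pos|wrist_f'; python3 -m handwheel '[[[0,0,-0.0003,0,0,0,-1],[0,0,-0.0007,0,0,0,-1],[0,0,-0.0007,0,0,0,-1]]]'| egrep 'pos|wrist_f'
```

```text
tool_pos: [0.4694, 0.0549, 0.1232]
wrist_force: [0.1, 0.6, -1.7]
tool_pos: [0.4694, 0.0545, 0.1225]
wrist_force: [-0.7, -0.5, -0.6]
tool_pos: [0.4694, 0.0545, 0.1224]
wrist_force: [-2.3, -0.0, 5.9]
```

```bash
python3 -m handwheel '[[[0,0,-0.0005,0,0,0,-1],[0,0,-0.001,0,0,0,-1],[0,0,-0.001,0,0,0,-1]]]'| egrep 'pos|wrist_f'; python3 -m handwheel '[[[0,0,-0.0005,0,0,0,-1],[0,0,-0.001,0,0,0,-1],[0,0,-0.001,0,0,0,-1]]]'| egrep 'pos|wrist_f'; python3 -m handwheel '[[[0,0,-0.0005,0,0,0,-1],[0,0,-0.001,0,0,0,-1],[0,0,-0.001,0,0,0,-1]]]'| egrep 'pos|wrist_f'
```

```text
tool_pos: [0.4694, 0.0545, 0.1223]
wrist_force: [-5.2, 0.9, 11.7]
tool_pos: [0.4695, 0.0545, 0.1223]
wrist_force: [-6.7, 0.5, 17.9]
tool_pos: [0.4695, 0.0545, 0.1222]
wrist_force: [-10.4, 1.3, 25.2]
```

Both ends feel hard at the same height (0.1225 and 0.1222). I'll give the +y end one confirming press.

```bash
python3 -m handwheel '[[[0,0,0.012,0,0,0,-1],[-0.002,0.03,0.012,0,0,0,-1],[-0.004,0.056,0.012,0,0,0,-1],[-0.004,0.056,0.006,0,0,0,-1],[-0.004,0.056,0.0045,0,0,0,-1],[-0.004,0.056,0.0035,0,0,0,-1],[-0.004,0.056,0.0025,0,0,0,-1],[-0.004,0.056,0.0025,0,0,0,-1]]]'| egrep 'pos|wrist_f';python3 -m handwheel '[[[0,0,-0.0005,0,0,0,-1],[0,0,-0.001,0,0,0,-1],[0,0,-0.001,0,0,0,-1]]]'| egrep 'pos|wrist_f'; python3 -m handwheel '[[[0,0,-0.0005,0,0,0,-1],[0,0,-0.001,0,0,0,-1],[0,0,-0.001,0,0,0,-1]]]'| egrep 'pos|wrist_f'
```

```text
tool_pos: [0.4653, 0.11, 0.1226]
wrist_force: [-4.5, 1.1, 10.4]
tool_pos: [0.4653, 0.11, 0.1225]
wrist_force: [-7.4, 1.2, 15.7]
tool_pos: [0.4653, 0.11, 0.1225]
wrist_force: [-10.0, 1.7, 21.7]
```

```bash
python3 -m handwheel '[[[0,0,0.01,0,0,0,-1],[0,0,0.05,0,0,0,-1],[0,0,0.08,0,0,0,-1],[-0.01,0.05,0.08,0,0,0,-1],[-0.025,0.1,0.08,0,0,0,-1],[-0.045,0.15,0.08,0,0,0,-1],[-0.0645,0.195,0.08,0,0,0,-1],[-0.0645,0.196,0.04,0,0,0,-1],[-0.0645,0.196,-0.01,0,0,0,-1],[-0.0645,0.196,-0.05,0,0,0,-1],[-0.0645,0.196,-0.05,0,0,0,-1],[-0.0645,0.196,-0.05,0,0,0,-1]]]'; python3 f.py 2
```

```text
t: 32.58
tool_pos: [0.4019, 0.3072, 0.0705]
tool_rot: [-3.012, -0.891, -0.003]
wrist_force: [0.3, 0.2, -1.8]
opening: 0.0197
gripper_force: 40.8
avg z F T [71.106  0.461  0.025 -0.81  -0.047 -0.034 -0.042] opening 0.020070118511092715 t 32.675
```

```bash
python3 -m handwheel '[[[-0.001,-0.001,-0.01,0,0,0,-1],[-0.001,-0.001,-0.018,0,0,0,-1],[-0.001,-0.001,-0.02,0,0,0,-1],[-0.001,-0.001,-0.021,0,0,0,-1],[-0.001,-0.001,-0.021,0,0,0,-1]]]'| egrep 'pos|wrist_f'; python3 -m handwheel '[[[0,0,-0.0007,0,0,0,-1],[0,0,-0.0015,0,0,0,-1],[0,0,-0.0015,0,0,0,-1]]]'| egrep 'pos|wrist_f'; python3 f.py 2
```

```text
tool_pos: [0.3999, 0.3056, 0.0483]
wrist_force: [-0.4, 0.4, -1.4]
tool_pos: [0.4, 0.3057, 0.0478]
wrist_force: [-1.4, -1.4, 6.8]
avg z F T [47.83  -2.516 -0.947  5.764 -0.305  0.571 -0.006] opening 0.019937305337500807 t 33.775
```

Contact comes at the same TCP height as at the grasp, so the drift is on the tray floor. I'll release and retreat.

```bash
python3 -m handwheel '[[[0,0,0.001,0,0,0,-1],[0,0,0.001,0,0,0,-0.3],[0,0,0.001,0,0,0,-0.1],[0,0,0.001,0,0,0,0],[0,0,0.001,0,0,0,0],[0,0,0.001,0,0,0,0]]]'; python3 -m handwheel '[[[0,0,0.015,0,0,0,0],[0,0,0.04,0,0,0,0],[0,0,0.068,0,0,0,0],[0,0,0.068,0,0,0,0],[0,0,0.068,0,0,0,0]]]'
python3 - <<'E'
from h import *
o=ctrl.get_obs();print(o["tool_pos"],o["wrist_force"])
K=cam("wrist");a=ctrl.snapshot("wrist");cv2.imwrite("pics/r1.png",a);b=cv2.imread("pics/g1.png")
for n,i in(("before",b),("after",a)):
    g=cv2.GaussianBlur(i,(3,3),0).astype(int).sum(2); print(n,g[165:262:4,321],g[236,280:362:4])
r=cv2.absdiff(a,b)[160:262,285:360].mean();print("diff",r)
E
```

```text
t: 34.52
tool_pos: [0.3998, 0.3055, 0.0477]
tool_rot: [3.013, 0.891, -0.0]
wrist_force: [-0.5, -0.3, -0.0]
opening: 0.0433
gripper_force: 0.0
t: 35.15
tool_pos: [0.3994, 0.3051, 0.1152]
tool_rot: [3.012, 0.89, -0.002]
wrist_force: [-0.4, 0.3, -0.4]
opening: 0.0434
gripper_force: 0.0
[0.39940587 0.30505758 0.11517518] [-0.37982581  0.30645158 -0.42809454]
before [406 404 322 283 260 271 282 298 434 499 264 269 269 271 271 266 465 467
 460 466 470 664 441 680 677] [ 71 242 681 678 678 678 682 415 462 469 464 466 474 462 448 678 678 678
 678 673  61]
after [403 323 282 254 272 273 298 365 529 265 271 270 268 271 269 462 468 461
 468 470 453 594 681 676 678] [ 75 245 678 678 678 678 671 438 466 462 463 470 460 466 538 676 676 677
 678 672  55]
diff 14.979694989106754
```

The drift's profile matches the picture taken before the grasp, so it stands upright in the tray. I'll retreat clear and hand in.

```bash
python3 -m handwheel '[[[0,0,0.05,0,0,0,0],[0,0,0.1,0,0,0,0],[0,0,0.13,0,0,0,0],[0,0,0.13,0,0,0,0],[0,0,0.13,0,0,0,0]]]' | egrep 't:|pos|wrist_f'; python3 -c "
from station import ctrl
print(ctrl.hand_in())"
```

```text
t: 35.83
tool_pos: [0.3991, 0.3049, 0.244]
tool_rot: [3.011, 0.89, -0.005]
wrist_force: [0.8, 0.4, -0.4]
the job is handed in; nothing more can be done
None
```

I handed the job in at about 36 s: the block felt level to about 0.3 mm and hard-seated, pressed to about 24–27 N over each end, though I did not test the parallels for slip or look at them and the beaker again; the drift is back upright in its tray.

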